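# Idle the wheel, then find and hand over the rattling tin

### The job

First bring the potter's wheel's speed lever back to its green idle mark so that it is quiet. Then pick up and shake or rock the three sealed blue tins, one at a time, until you find the one in which the loose steel mill ball rattles; put each silent tin back upright where it stood, leave everything else on the bench alone, and finish while still holding the rattling tin out, level and still, over the middle of the green mat, about 20 cm above the bench; do not put it down or let go.

Things in the scene. Friction and masses are not known exactly. Their poses are not given: they have to be found in the camera images.
- tin_a_center (a point): centre (30 above the bench when standing) of a sealed rigid tin, blue with a light bare-metal lid and paper label, 130 long (own x) x 54 wide (own y) x 60 tall (own z, up), 0.37 to 0.42 kg. Long axis starts within 20 degrees of world x. The three tins look and weigh alike; they start in a row along y, neighbours at least 125 apart centre to centre. The loose ball may be in any of them.
- tin_b_center (a point): centre (30 above the bench when standing) of a sealed rigid tin, blue with a light bare-metal lid and paper label, 130 long (own x) x 54 wide (own y) x 60 tall (own z, up), 0.37 to 0.42 kg. Long axis starts within 20 degrees of world x. In one of the three tins a steel ball (36 across, 0.19 kg) rolls freely, 84 along the tin's length; the others' contents are jammed and never knock.
- tin_c_center (a point): centre (30 above the bench when standing) of a sealed rigid tin, blue with a light bare-metal lid and paper label, 130 long (own x) x 54 wide (own y) x 60 tall (own z, up), 0.37 to 0.42 kg. Long axis starts within 20 degrees of world x. If rocked end down, end up, or jerked along its length, the ball runs to an end and knocks; the ball's weight then acts 42 off centre to that end.
- speed_lever (a joint): angle (rad) of the wheel's speed lever, a steel rod with a red ball knob on a grey controller. 0 = leaning 0.7 rad from upright to the controller's own -x (robot side), 0.7 = upright, 1.4 = full speed, leaning to its +x. Green idle mark on the black quadrants: 0.45 (leaning 0.25 rad to -x), good within 0.1. Starts 0.85 to 1.3. Stays where left; takes about 1.5 N at the knob
- lever_knob (a point): centre of the lever's red ball knob, 28 across, 105 from the hinge axis; free to be pinched from above. The top of the quadrants under it is 96 above the bench
- lever_pivot (a point): point on the lever's hinge axis below the knob, 50 above the bench. Its axes are the controller's: the hinge runs along its y, the lever swings in its x-z plane; z is up
- mat_top (a point): centre of the top of the green hand-over mat, a fixed plate 100 (x) x 140 (y) x 3 thick on the bench beyond the tins
- glaze_jar: bystander, white-capped glaze jar, 60 across and 85 tall; origin under its middle; leave alone
- mug: bystander, white ceramic mug, 76 across and 90 tall; origin under its middle; leave alone
- clay_vase: bystander, pale unfired vase, 100 across and 150 tall; origin under its middle; leave alone
- bowl: bystander, terracotta bowl, 120 across and 50 tall; origin under its middle; leave alone
- brush: bystander, flat brush lying down; origin under its middle; leave alone
- wood_block: bystander, wooden block 110 x 45 x 30; origin under its middle; leave alone
- screwdriver: bystander, screwdriver lying down; origin under its middle; leave alone

How it is judged:
By the outcome, as a careful person would: the job done as asked, in the order asked, and still so for the second after the job is handed in, while the arm keeps its last pose, push and grip.
It also fails if it takes over 72 s, if anything falls off the work surface, if the arm or the gripper's body presses on something with over 40 N, if the wrist force passes 120 N, or if a joint passes its speed limit or range.

### The arm

A 7-joint arm with a two-finger parallel gripper is mounted at the origin on the work surface. World frame = base frame: x ahead of the robot, y to its left, z up, the work surface at z = 0. Lengths are in m, angles in rad, forces in N, time in s.
With the tool pointing down it reaches from about 0.425 to 0.925 m from the base axis. Payload 6.8 kg.
Tool frame: the origin (TCP) lies between the finger pads; the fingertips stand r.tip_reach ahead of it and the grasp point (between the pads) lies 11 mm behind it (r.tip_reach is the distance from the TCP to the fingertips, in m); z points along the fingers, y is the direction in which the jaws open and shut (so a half turn about z gives the same grasp; the last joint's range is limited). The gripper opens to 85 mm and grips with 20 to 120 N. Pads are 22 mm wide; open, the fingers measure 114 mm over their backs; the gripper's body (76 mm by 85 mm) begins 54 mm behind the grasp point. The pads swing forward as they close: fully open they stand 13 mm farther back than shut.
Start: joints at [0.995, 0.477, 0.022, 1.555, -0.011, 1.109, -0.083], TCP at [0.304, -0.602, 0.239] pointing down, gripper open.
Joint ranges: [-2.96, 2.96], [-0.34, 2.1], [-1.41, 1.46], [0.24, 2.44], [-1.37, 4.51], [0.17, 1.92], [-2.96, 2.96]. Speed limits (rad/s): [2.39, 2.39, 3.14, 3.14, 3.14, 3.14, 3.14].

### API

Orientations are given as a rotation vector (axis times angle).
In Python, from bench import r, eyes, spotter gives the robot as it stands.
- The arm moves only by the tool carry_out, never from a script. Its argument "series" is text: rows parted by semicolons, each of 5 numbers parted by spaces: the shift along the tool's x, y, z in cm, then the turn about the tool's z in rad, then the opening, from 0 (shut) to 1 (fully open). In form: x y z yaw gripper; .... A call has 1 to 8 rows; each row shifts and turns the commanded pose from where the row before left it, along the tool's axes as they then stand; what a row does not reach is not made up. A row lasts 1/8 s, in which the tool goes at most 62.5 mm and 10.7 degrees, less where a joint would pass 70% of its speed; a pose out of reach is approached as far as the arm can. A call with a gripper value outside its range is refused whole. The fingers move at their own pace and stop on an object; "grip_force" is the grip in N (left out, the last holds). Time passes only in rows, so rows that do not move let the fingers close. It gives the time, the measured TCP pose, the force and the opening at its end, in the units of the state.
- r.get_obs(): the state, without advancing time (a new reading comes with each control period).
- eyes.grab_frame(name): name is "side" or "top" or "wrist"; returns a dict with "color" (420x560x3 uint8, blue, green, red), "intrinsics" (3x3 intrinsics, pixels), "R" (3x3) and "t" (3): a world point X has camera coordinates R X + t; the wrist camera has in their place "T_tool_cam" (4x4, takes a point from camera to tool coordinates, whose origin is the TCP and whose axes are the flange's). Camera axes: x right, y down, z forward; pixel columns grow to the right and rows downward; lengths in m; the calibration is good to about 2 mm. A picture is of the moment at which its call begins: read the wrist's pose just before it. There is no depth.
- r.hand_in(): hands the job in, once; it reports no verdict.
Trained networks look in a picture, given as the dict that the camera call returned (one of the last four; its "shot" number tells which), for a name from the list of things; names that differ only in an ending like _2 or _b are one class to them, and where a whole thing is asked for, a point or a joint stands for the part that bears it (a point fixed in the world has none). Each returns a list of dicts, best first, with "confidence" (0 to 1); they miss things now and then, are a little off and sometimes report something else, mostly with a low value. They report only what shows in the picture. A call takes as long as a camera call.
- spotter.search_frame(picture, query): "uv" ([column, row] in pixels, amid what is visible of it).
- spotter.trace(picture, query): "pixels" (420x560 bool, what is visible of it) and "uv" ([column, row] in pixels, amid what is visible of it).
- spotter.mark_of(picture, query): "uv" ([column, row] in pixels: a listed point, or the origin of a listed thing).
The state is a dict: "clock": time; "joints": joint angles; "qvel": joint speeds; "tau": joint torques, N m; "tcp_pos": TCP position; "orientation": TCP orientation; "contact_force": force on the tool from outside, world axes, zero at the start; "moment": the same for the moment, N m; "grip_width": finger opening in m.
Only numpy, scipy, OpenCV 4.12 (cv2) and the standard library are available. Lean on these libraries where they do the work, as an engineer would, in place of code of your own. Each camera call takes 0.05 s, during which the arm holds its last target.

## Working session

There is one attempt and no reset: what is moved stays moved. The work goes in short steps, Python scripts to look and compute and a tool call to move; the robot and the scene stay as the last step left them, time stands still between calls to the robot, and variables do not carry over. Pictures are saved under pics/ and viewed, and the job is handed in when it is done.

Besides the shell and the picture viewer there is one more tool, called as name(argument=value, ...) on one line, values as JSON. carry_out: Moves the arm, as the interface text tells. Its arguments: {"type":"object","properties":{"series":{"type":"string"},"grip_force":{"type":"number"}},"required":["series"]}

```bash
ls; mkdir -p pics; cat > h.py <<'E'
import numpy as np, cv2
from scipy.spatial.transform import Rotation as Ro
from bench import r, eyes, spotter
def ray(f,uv,obs=None):
    K=np.array(f["intrinsics"]);d=np.linalg.inv(K)@np.array([uv[0],uv[1],1.])
    if "R" in f:
        R=np.array(f["R"]);t=np.array(f["t"]);return -R.T@t,R.T@d
    T=np.array(f["T_tool_cam"]);Rt=Ro.from_rotvec(obs["orientation"]).as_matrix();p=np.array(obs["tcp_pos"])
    return p+Rt@T[:3,3],Rt@T[:3,:3]@d
def at_z(f,uv,z,obs=None):
    o,d=ray(f,uv,obs);return o+d*(z-o[2])/d[2]
def tri(rs):
    A=np.zeros((3,3));b=np.zeros(3)
    for o,d in rs:
        d=d/np.linalg.norm(d);P=np.eye(3)-np.outer(d,d);A+=P;b+=P@o
    x=np.linalg.solve(A,b);return x,[np.linalg.norm((np.eye(3)-np.outer(d,d)/(d@d))@(x-o)) for o,d in rs]
def proj(f,X):
    c=np.array(f["R"])@X+np.array(f["t"]);p=np.array(f["intrinsics"])@c;return p[:2]/p[2]
E
python3 - <<'E'
from h import *
o=r.get_obs();print({k:np.round(v,3) for k,v in o.items()}, r.tip_reach)
for n in ["side","top","wrist"]:
    o=r.get_obs();f=eyes.grab_frame(n);cv2.imwrite(f"pics/{n}0.png",f["color"])
    print(n, [np.round(ray(f,(280,210),o),3).tolist()])
    for q in ["tin_a_center","lever_knob","lever_pivot","mat_top"]:
        for m in spotter.mark_of(f,q): print(q,np.round(m["uv"],1),round(m["confidence"],2), np.round(at_z(f,m["uv"],{"t":.03,"l":.15 if 'knob' in q else .05,"m":.003}[q[0]],o),3))
    if n!="wrist":
      for q in ["glaze_jar","mug","clay_vase","bowl","brush","wood_block","screwdriver"]:
        for m in spotter.mark_of(f,q)[:2]: print(q,np.round(m["uv"],1),round(m["confidence"],2), np.round(at_z(f,m["uv"],0),3))
E
```

```text
pics
{'clock': np.float64(0.0), 'joints': array([ 0.995,  0.478,  0.022,  1.556, -0.012,  1.109, -0.083]), 'qvel': array([ 0.001, -0.   , -0.001, -0.001, -0.001, -0.002,  0.002]), 'tau': array([-0.0000e+00, -5.9645e+01,  1.6080e+00, -2.8120e+01,  1.3000e-02,
        9.0000e-03, -0.0000e+00]), 'tcp_pos': array([ 0.304, -0.602,  0.238]), 'orientation': array([-3.054e+00, -7.280e-01,  1.000e-03]), 'contact_force': array([ 0.303, -0.314, -1.018]), 'moment': array([-0.012, -0.067,  0.016]), 'grip_width': np.float64(0.086)} 0.008
side [[[0.386, 0.976, 0.739], [0.109, -0.835, -0.54]]]
tin_a_center [309.7 195.7] 0.93 [ 0.444 -0.213  0.03 ]
lever_knob [286.3 289.3] 0.86 [0.459 0.351 0.15 ]
lever_knob [238.9 289.2] 0.64 [0.552 0.359 0.15 ]
lever_knob [310.  195.8] 0.41 [ 0.433 -0.012  0.15 ]
lever_pivot [297.6 329.7] 0.65 [0.436 0.362 0.05 ]
mat_top [238.  243.8] 0.64 [0.633 0.023 0.003]
glaze_jar [237.1 285.8] 0.66 [0.601 0.191 0.   ]
glaze_jar [349.7 185.1] 0.37 [ 0.312 -0.347  0.   ]
mug [350.4 185.6] 0.73 [ 0.31  -0.343  0.   ]
clay_vase [254.  184.7] 0.61 [ 0.645 -0.323  0.   ]
bowl [177.
[... 323 characters left out ...]

top [[[0.435, -0.052, 1.659], [0.052, -0.0, -0.999]]]
tin_a_center [326.7 233.6] 0.62 [ 0.442 -0.198  0.03 ]
lever_knob [142.8 233.4] 0.67 [0.454 0.349 0.15 ]
lever_pivot [150.9 237.3] 0.65 [0.443 0.351 0.05 ]
mat_top [256.9 178.2] 0.64 [0.625 0.019 0.003]
glaze_jar [200.1 184.9] 0.82 [0.608 0.203 0.   ]
mug [373.6 270. ] 0.71 [ 0.322 -0.347  0.   ]
mug [281.8 229.5] 0.41 [ 0.458 -0.057  0.   ]
clay_vase [361.  167.8] 0.77 [ 0.651 -0.317  0.   ]
bowl [199.5 138.4] 0.8 [0.76  0.202 0.   ]
brush [387.6 214.4] 0.84 [ 0.498 -0.398  0.   ]
wood_block [151.7 167.5] 0.73 [0.668 0.358 0.   ]
screwdriver [170.6 277.1] 0.62 [0.315 0.301 0.   ]
wrist [[[0.378, -0.566, 0.374], [-0.279, -0.143, -0.95]]]
```

View pics/side0.png

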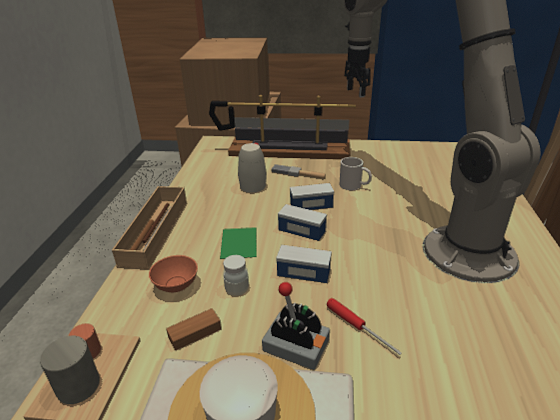

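View pics/top0.png

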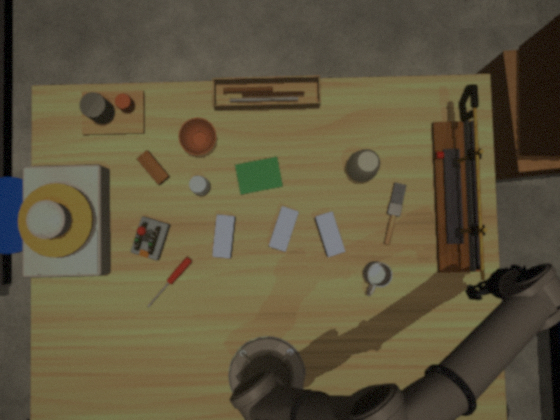

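```bash
python3 - <<'E'
from h import *
ft=eyes.grab_frame("top");fs=eyes.grab_frame("side")
k1=spotter.mark_of(ft,"lever_knob")[0]["uv"];k2=spotter.mark_of(fs,"lever_knob")[0]["uv"]
print("knob",tri([ray(ft,k1),ray(fs,k2)]))
# red blob
for n,f in(("top",ft),("side",fs)):
    for m in spotter.trace(f,"lever_knob")[:2]: print(n,m["uv"],m["confidence"],m["pixels"].sum())
p1=spotter.mark_of(ft,"lever_pivot");p2=spotter.mark_of(fs,"lever_pivot")
print("piv",tri([ray(ft,p1[0]["uv"]),ray(fs,p2[0]["uv"])]))
img=ft["color"].astype(int)
b,g,rr=img[...,0],img[...,1],img[...,2]
lid=((b>110)&(abs(b-rr)<60)&(b>rr-15)).astype(np.uint8)
n,l,st,c=cv2.connectedComponentsWithStats(lid)
for i in range(1,n):
    if 300<st[i,4]<3000 :
        rc=cv2.minAreaRect(np.argwhere(l==i)[:,::-1].astype(np.float32));bx=cv2.boxPoints(rc)
        P=np.array([at_z(ft,q,.06) for q in bx]);e=[P[1]-P[0],P[2]-P[1]];e=max(e,key=np.linalg.norm)
        print(st[i],np.round(P.mean(0),3),[round(np.linalg.norm(P[1]-P[0]),3),round(np.linalg.norm(P[2]-P[1]),3)],"yaw",round(np.degrees(np.arctan2(e[1],e[0])),1))
gm=((g>rr+25)&(g>b+15)).astype(np.uint8)
n,l,st,c=cv2.connectedComponentsWithStats(gm)
for i in range(1,n):
    if st[i,4]>200:
        rc=cv2.minAreaRect(np.argwhere(l==i)[:,::-1].astype(np.float32));bx=cv2.boxPoints(rc)
        P=np.array([at_z(ft,q,.003) for q in bx]);print("mat",np.round(P.mean(0),3),np.round(P[:,:2],3).tolist())
cv2.imwrite("pics/t1.png",cv2.resize(ft["color"][190:280,110:210],None,fx=6,fy=6,interpolation=2))
cv2.imwrite("pics/s1.png",cv2.resize(fs["color"][270:370,250:350],None,fx=6,fy=6,interpolation=2))
cv2.imwrite("pics/t2.png",cv2.resize(ft["color"][150:290,180:350],None,fx=4,fy=4,interpolation=2))
E
```

```text
Traceback (most recent call last):
IndexError: list index out of range
```

```bash
cat > look.py <<'E'
from h import *
ft=eyes.grab_frame("top");fs=eyes.grab_frame("side")
g=lambda f,q:(spotter.mark_of(f,q) or spotter.mark_of(f,q) or [{"uv":[np.nan,np.nan]}])[0]["uv"]
print("knob",tri([ray(ft,[142.8,233.4]),ray(fs,[286.3,289.3])]))
for n,f in(("top",ft),("side",fs)):
    for m in spotter.trace(f,"lever_knob")[:2]: print(n,m["uv"],m["confidence"],m["pixels"].sum())
print("piv",tri([ray(ft,[150.9,237.3]),ray(fs,[297.6,329.7])]))
img=ft["color"].astype(int)
b,g,rr=img[...,0],img[...,1],img[...,2]
lid=((b>100)&(b>rr-15)).astype(np.uint8)
n,l,st,c=cv2.connectedComponentsWithStats(lid)
for i in range(1,n):
    if 200<st[i,4]<3000 :
        rc=cv2.minAreaRect(np.argwhere(l==i)[:,::-1].astype(np.float32));bx=cv2.boxPoints(rc)
        P=np.array([at_z(ft,q,.06) for q in bx]);e=[P[1]-P[0],P[2]-P[1]];e=max(e,key=np.linalg.norm)
        print(st[i],np.round(P.mean(0),3),[round(np.linalg.norm(P[1]-P[0]),3),round(np.linalg.norm(P[2]-P[1]),3)],"yaw",round(np.degrees(np.arctan2(e[1],e[0])),1))
gm=((g>rr+25)&(g>b+15)).astype(np.uint8)
n,l,st,c=cv2.connectedComponentsWithStats(gm)
for i in range(1,n):
    if st[i,4]>200:
        rc=cv2.minAreaRect(np.argwhere(l==i)[:,::-1].astype(np.float32));bx=cv2.boxPoints(rc)
        P=np.array([at_z(ft,q,.003) for q in bx]);print("mat",np.round(P.mean(0),3),np.round(P[:,:2],3).tolist())
cv2.imwrite("pics/t1.png",cv2.resize(ft["color"][190:280,110:210],None,fx=6,fy=6,interpolation=2))
cv2.imwrite("pics/s1.png",cv2.resize(fs["color"][270:370,250:350],None,fx=6,fy=6,interpolation=2))
cv2.imwrite("pics/t2.png",cv2.resize(ft["color"][150:290,180:350],None,fx=4,fy=4,interpolation=2))
E
python3 look.py
```

```text
knob (array([0.45667407, 0.3496425 , 0.14902204]), [np.float64(0.0023451182871664852), np.float64(0.00234511828716659)])
top [363.5, 163.9] 0.24 869
side [288.3, 293.0] 0.69 247
side [351.5, 171.8] 0.36 764
piv (array([0.43961484, 0.35299166, 0.0397837 ]), [np.float64(0.0033570981997968832), np.float64(0.003357098199797036)])
[ 56 166  42  37 558] [0.614 0.578 0.06 ] [np.float64(0.128), np.float64(0.113)] yaw -91.4
[ 24 168  29  28 422] [0.625 0.699 0.06 ] [np.float64(0.085), np.float64(0.088)] yaw -91.4
[190 176  16  16 206] [0.606 0.202 0.06 ] [np.float64(0.047), np.float64(0.047)] yaw 179.1
[ 28 203  33  32 751] [0.507 0.68  0.06 ] [np.float64(0.093), np.float64(0.098)] yaw -135.6
[269 207  29  44 742] [ 0.46  -0.062  0.06 ] [np.float64(0.13), np.float64(0.054)] yaw -19.8
[316 212  29  45 750] [ 0.441 -0.205  0.06 ] [np.float64(0.055), np.float64(0.13)] yaw -163.3
[213 215  21  43 732] [0.442 0.126 0.06 ] [np.float64(0.13), np.float64(0.054)] yaw -7.0
[  24  232   74   43 1350] [0.398 0.627 0.06 ] [np.float64(0.228), np.float64(0.126)] yaw -89.0
[368 264  17  19 232] [ 0.315 -0.341  0.06 ] [np.float64(0.054), np.float64(0.047)] yaw -46.8
mat [0.635 0.014 0.003] [[0.671, 0.089], [0.694, -0.045], [0.599, -0.061], [0.576, 0.072]]
```

View pics/t1.png

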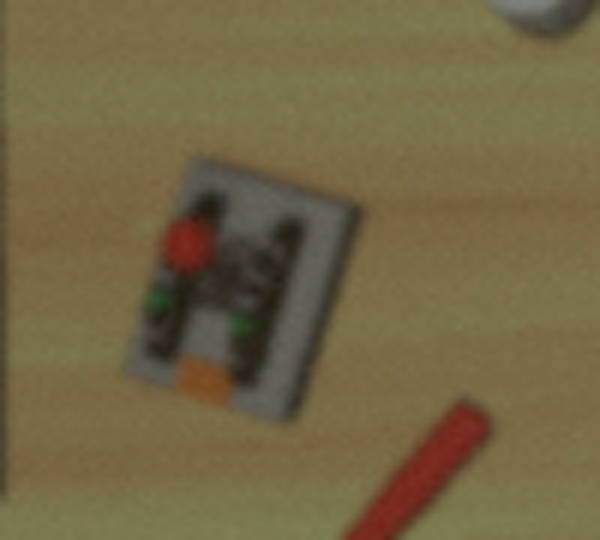

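View pics/s1.png

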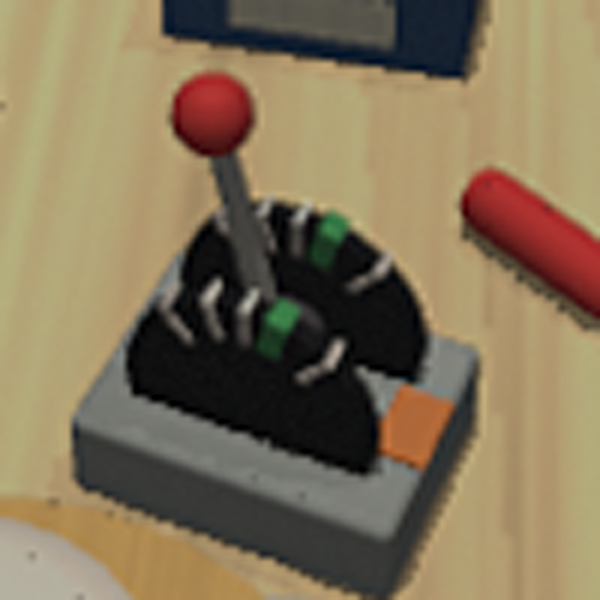

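```bash
python3 - <<'E'
from h import *
ft=eyes.grab_frame("top");fs=eyes.grab_frame("side")
def red(f,x0,x1,y0,y1):
    c=f["color"].astype(int)[y0:y1,x0:x1];m=((c[...,2]>90)&(c[...,2]>2.5*c[...,1])).astype(np.uint8)
    n,l,st,ce=cv2.connectedComponentsWithStats(m);i=1+np.argmax(st[1:,4]);print(st[i]);return ce[i]+[x0,y0]
a=red(ft,130,160,218,246);b=red(fs,270,305,275,308);print(a,b)
k,e=tri([ray(ft,a),ray(fs,b)]);print("knob",k,e)
def green(f,x0,x1,y0,y1):
    c=f["color"].astype(int)[y0:y1,x0:x1];m=((c[...,1]>c[...,2]+25)&(c[...,1]>c[...,0]+15)).astype(np.uint8)
    n,l,st,ce=cv2.connectedComponentsWithStats(m);return [(st[i,4],(ce[i]+[x0,y0]).round(1).tolist()) for i in range(1,n)]
print(green(ft,125,175,215,270),green(fs,280,330,295,345))
g,e=tri([ray(ft,[143.6,242.2]),ray(fs,[300.7,317])]);print("greenmid",g,e)
for q in [(160,300),(243,326)]: print(at_z(ft,[110+q[0]/6,190+q[1]/6],.095))
# edges of controller base top left/right
P=[at_z(ft,[110+u/6,190+v/6],.03) for u,v in [(125,370),(200,160),(362,208),(293,422)]]
print(np.round(P,4),np.mean(P,0)); d=P[1]-P[0];d2=P[2]-P[3];print(np.degrees(np.arctan2(d[1],d[0])),np.degrees(np.arctan2(d2[1],d2[0])))
E
```

```text
[ 8  9  7  7 34]
[  9   8  13  10 105]
[140.73529412 230.44117647] [284.83809524 287.55238095]
knob [0.46220557 0.35326004 0.1566593 ] [np.float64(0.0007699174461032158), np.float64(0.0007699174461031466)]
[(np.int32(2), [136.0, 239.5]), (np.int32(1), [150.0, 244.0])] [(np.int32(32), [304.5, 308.9]), (np.int32(35), [295.9, 323.5])]
greenmid [0.42880952 0.36319409 0.0890842 ] [np.float64(0.00041553635360037965), np.float64(0.0004155363536004327)]
[0.43555239 0.38253521 0.095     ]
[0.42149177 0.34078314 0.095     ]
[[0.3994 0.4193 0.03  ]
 [0.5086 0.379  0.03  ]
 [0.4813 0.2939 0.03  ]
 [0.3702 0.3314 0.03  ]] [0.43988777 0.35588369 0.03      ]
-20.25269347614499 -18.622263038945785
```

```bash
cat >> h.py <<'E'
def pose():
    o=r.get_obs();R=Ro.from_rotvec(o["orientation"]).as_matrix();return np.array(o["tcp_pos"]),R,np.degrees(np.arctan2(R[1,0],R[0,0])),o
def go(*wps,ang=None):
    p,R,a,o=pose();print("t",round(float(o["clock"]),2),"tcp",np.round(p,4),"xang",round(a,2),"tilt",np.round(R[:,2],3),"w",round(float(o["grip_width"]),4),"F",np.round(o["contact_force"],2),"M",np.round(o["moment"],3),"j",np.round(o["joints"],2))
    if ang is not None:
        d=-(ang-a);d=(d+180)%360-180;print("yaw rad",round(np.radians(d),3), "alt",round(np.radians(d-360*np.sign(d)),3))
    for w in wps:
        d=R.T@(np.array(w)-p)*100;print("->",w,"tool cm",np.round(d,2),"norm",round(np.linalg.norm(d),1));p=np.array(w)
E
python3 -c "
from h import *
go([.47,-.3,.24],[.5,0,.24],[.462,.353,.24],ang=160.5)"
```

```text
t 1.95 tcp [ 0.3044 -0.6025  0.2393] xang 26.8 tilt [ 0.  0. -1.] w 0.0854 F [ 0.44  0.12 -0.17] M [ 0.055 -0.015  0.022] j [ 0.99  0.48  0.02  1.56 -0.01  1.11 -0.08]
yaw rad -2.334 alt 3.95
-> [0.47, -0.3, 0.24] tool cm [ 28.42 -19.53  -0.07] norm 34.5
-> [0.5, 0, 0.24] tool cm [ 16.2  -25.43   0.  ] norm 30.1
-> [0.462, 0.353, 0.24] tool cm [ 12.52 -33.22   0.  ] norm 35.5
```

carry_out(series="4.7 -3.3 0 0 1;4.7 -3.3 0 0 1;4.7 -3.3 0 0 1;4.7 -3.3 0 0 1;4.7 -3.3 0 0 1;4.7 -3.3 0 0 1;3.2 -5.1 0 0 1;3.2 -5.1 0 0 1")

```text
clock: 2.95
tcp_pos: [0.4783, -0.1768, 0.2395]
orientation: [3.056, 0.728, 0.001]
contact_force: [1.2, -0.1, 0.6]
grip_width: 0.0855
```

carry_out(series="3.2 -5.1 0 0 1;3.2 -5.1 0 0 1;3.2 -5.1 0 0 1;2.1 -5.5 0 0 1;2.1 -5.5 0 0 1;2.1 -5.5 0 0 1;2.1 -5.5 0 0 1;2.1 -5.5 0 0 1")

```text
clock: 3.95
tcp_pos: [0.4642, 0.2957, 0.2396]
orientation: [3.056, 0.727, 0.001]
contact_force: [1.8, -0.2, 0.1]
grip_width: 0.0852
```

carry_out(series="0 0 0 -0.18 1;0 0 0 -0.18 1;0 0 0 -0.18 1;0 0 0 -0.18 1;0 0 0 -0.18 1;0 0 0 -0.18 1;0 0 0 -0.18 1;0 0 0 -0.18 1")

```text
clock: 4.95
tcp_pos: [0.4645, 0.2938, 0.2394]
orientation: [1.81, 2.567, 0.0]
contact_force: [0.2, -0.4, -0.8]
grip_width: 0.0853
```

carry_out(series="0 0 0 -0.18 1;0 0 0 -0.18 1;0 0 0 -0.18 1;0 0 0 -0.18 1;0 0 0 -0.17 1;0 0 0 0 1")

```text
clock: 5.7
tcp_pos: [0.4645, 0.2938, 0.2392]
orientation: [-0.54, -3.094, -0.0]
contact_force: [-0.8, -0.0, 0.3]
grip_width: 0.0856
```

```bash
python3 -c "
from h import *
go([.462,.353,.24],[.462,.353,.142],ang=160.5)
p,R,a,o=pose();f=eyes.grab_frame('wrist');cv2.imwrite('pics/w1.png',f['color'])
for m in spotter.mark_of(f,'lever_knob'): print(m,at_z(f,m['uv'],.153,o))
"
```

```text
t 5.7 tcp [0.4645 0.2938 0.2392] xang 160.19 tilt [-0.  0. -1.] w 0.0856 F [-0.8  -0.01  0.34] M [ 0.012  0.021 -0.025] j [ 0.05  0.41 -0.92  1.81  0.37  1.1   0.22]
yaw rad -0.005 alt 6.278
-> [0.462, 0.353, 0.24] tool cm [ 2.24  5.49 -0.08] norm 5.9
-> [0.462, 0.353, 0.142] tool cm [-0.  -0.   9.8] norm 9.8
{'uv': [355.4, 194.1], 'confidence': 0.95} [0.4638679  0.35120173 0.153     ]
```

carry_out(series="2.2 5.5 0 0 1;0 0 0 0 1;0 0 4 0 1;0 0 4 0 1;0 0 0 0 1")

```text
clock: 6.42
tcp_pos: [0.461, 0.3509, 0.1568]
orientation: [-0.539, -3.091, 0.008]
contact_force: [-0.1, 0.3, -0.1]
grip_width: 0.0853
```

```bash
python3 -c "
from h import *
go([.462,.353,.142],ang=160.5)
p,R,a,o=pose();f=eyes.grab_frame('wrist');cv2.imwrite('pics/w2.png',f['color'])
for m in spotter.mark_of(f,'lever_knob'): print(m,at_z(f,m['uv'],.153,o))
"
```

```text
t 6.42 tcp [0.461  0.3509 0.1568] xang 160.21 tilt [-0.004 -0.004 -1.   ] w 0.0853 F [-0.06  0.3  -0.05] M [ 0.07  -0.022  0.006] j [-0.13  0.56 -0.85  1.82  0.49  1.    0.05]
yaw rad -0.005 alt 6.278
-> [0.462, 0.353, 0.142] tool cm [-0.03  0.24  1.47] norm 1.5
{'uv': [282.0, 280.9], 'confidence': 0.56} [0.46214855 0.35198361 0.153     ]
```

View pics/w2.png

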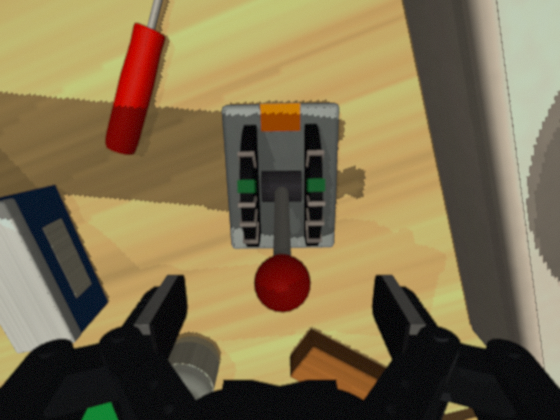

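carry_out(series="0 0.1 1.4 0 1;0 0 0 0 0.2;0 0 0 0 0.2;0 0 0 0 0.2;0 0 0 0 0.2;0 0 0 0 0.2;0 0 0 0 0.2", grip_force=25)

```text
clock: 7.4
tcp_pos: [0.4626, 0.3519, 0.1455]
orientation: [0.54, 3.095, -0.007]
contact_force: [-1.5, -7.0, 6.2]
grip_width: 0.0262
```

```bash
python3 -c "
from h import *
go(ang=160.5)
p,R,a,o=pose();f=eyes.grab_frame('wrist');cv2.imwrite('pics/w3.png',f['color'])
"
```

```text
t 7.4 tcp [0.4626 0.3519 0.1455] xang 160.22 tilt [-0.    -0.004 -1.   ] w 0.0262 F [-1.47 -6.95  6.16] M [-1.273  0.356 -0.096] j [-0.13  0.57 -0.84  1.83  0.51  0.98  0.04]
yaw rad -0.005 alt 6.278
```

View pics/w3.png

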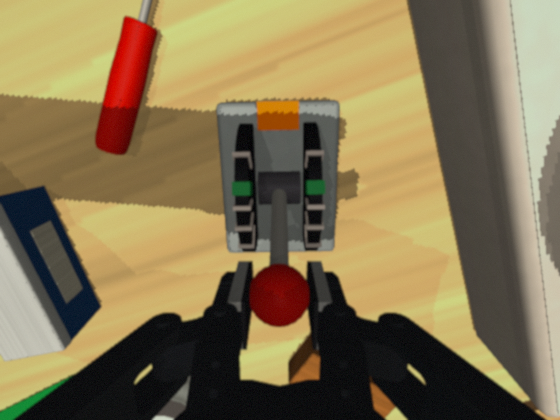

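carry_out(series="0.8 0 -0.15 0 0.2;0.8 0 -0.1 0 0.2;0.8 0 -0.05 0 0.2;0.8 0 0.05 0 0.2;0.9 0 0.1 0 0.2;0.9 0 0.15 0 0.2;0 0 0 0 0.2")

```text
clock: 8.32
tcp_pos: [0.4143, 0.3683, 0.1444]
orientation: [-0.537, -3.094, 0.009]
contact_force: [-1.8, -5.7, 1.2]
grip_width: 0.026
```

```bash
cat > lev.py <<'E'
from h import *
go(ang=160.5)
p,R,a,o=pose();f=eyes.grab_frame('wrist');fs=eyes.grab_frame("side")
import sys
n=sys.argv[1]
cv2.imwrite(f'pics/w{n}.png',f['color'])
cv2.imwrite(f"pics/s{n}.png",cv2.resize(fs["color"][270:370,250:350],None,fx=6,fy=6,interpolation=2))
E
python3 lev.py 4
```

```text
t 8.32 tcp [0.4143 0.3683 0.1444] xang 160.3 tilt [-0.002 -0.006 -1.   ] w 0.026 F [-1.79 -5.69  1.15] M [-1.237  0.452  0.027] j [-0.18  0.54 -0.86  1.89  0.5   0.95 -0.05]
yaw rad -0.004 alt 6.28
```

View pics/w4.png

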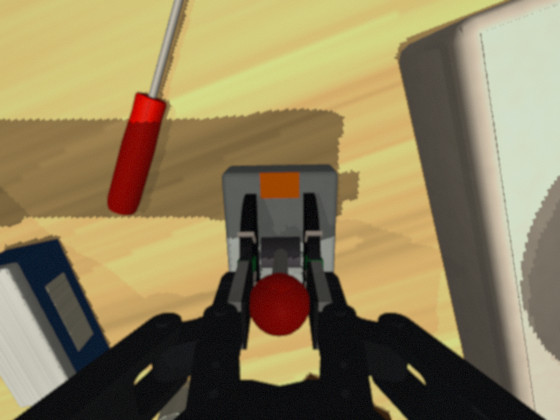

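View pics/s4.png

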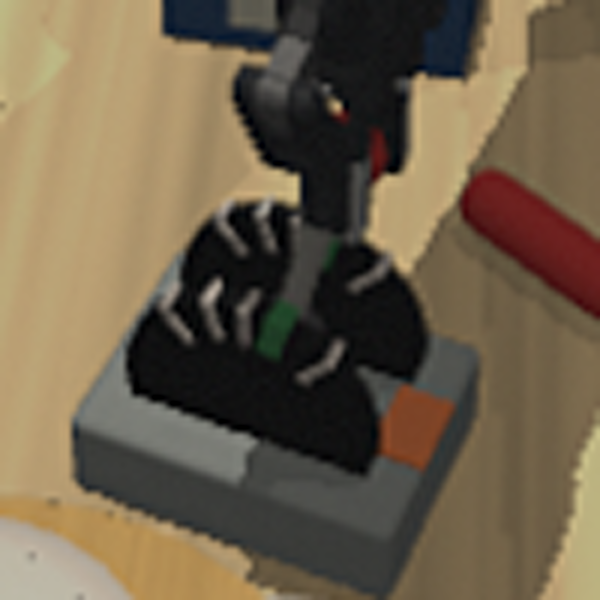

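carry_out(series="0 0 0 0 1;0 0 0 0 1;0 0 0 0 1;0 0 0 0 1;0 0 -4 0 1;0 0 -4 0 1;-3 0 -3 0 1;0 0 0 0 1")

```text
clock: 9.43
tcp_pos: [0.4468, 0.3608, 0.2576]
orientation: [0.543, 3.091, 0.005]
contact_force: [0.4, -0.2, -0.7]
grip_width: 0.0858
```

```bash
python3 lev.py 5; python3 - <<'E'
from h import *
ft=eyes.grab_frame("top");fs=eyes.grab_frame("side");p,R,a,o=pose();fw=eyes.grab_frame("wrist")
for f in (ft,fs,fw):
    for m in spotter.mark_of(f,"lever_knob")[:2]: print(m, at_z(f,m["uv"],.152,o))
E
```

```text
t 9.43 tcp [0.4468 0.3608 0.2576] xang 160.07 tilt [ 0.004  0.003 -1.   ] w 0.0858 F [ 0.4  -0.23 -0.71] M [0.045 0.004 0.063] j [-0.08  0.44 -0.92  1.74  0.38  1.15  0.11]
yaw rad -0.007 alt 6.276
{'uv': [137.1, 245.1], 'confidence': 0.36} [0.42066631 0.36553786 0.152     ]
{'uv': [151.5, 167.5], 'confidence': 0.18} [0.64701373 0.32141903 0.152     ]
{'uv': [308.1, 295.7], 'confidence': 0.5} [0.41504689 0.3665284  0.152     ]
{'uv': [277.1, 183.6], 'confidence': 0.61} [0.41945851 0.36718662 0.152     ]
```

View pics/w5.png

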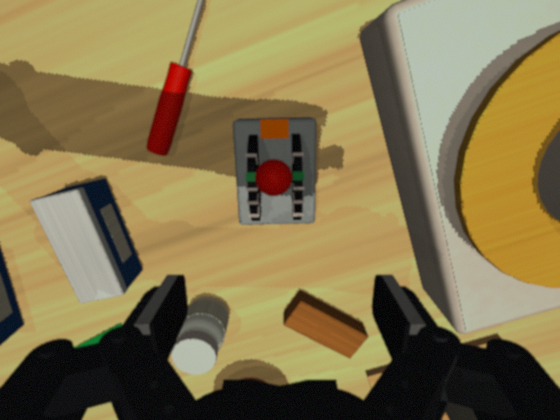

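View pics/s5.png

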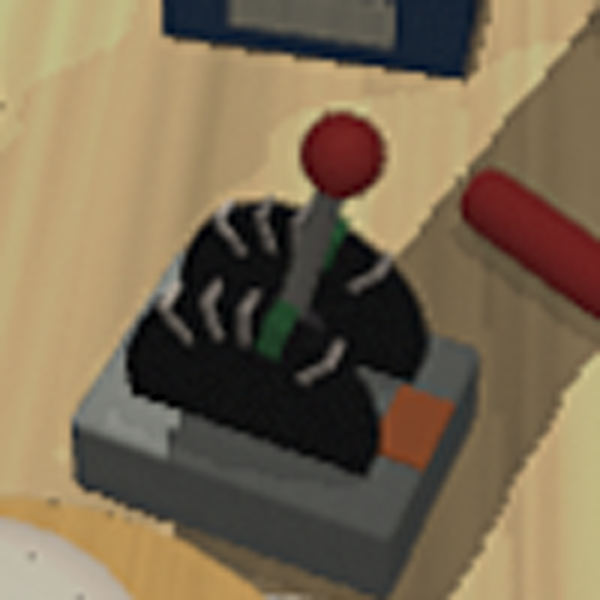

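```bash
python3 - <<'E'
from h import *
p,R,a,o=pose();fw=eyes.grab_frame("wrist");fs=eyes.grab_frame("side")
ux=np.array([np.cos(np.radians(-19.6)),np.sin(np.radians(-19.6))])
def blob(f,m,box):
    x0,x1,y0,y1=box;n,l,st,ce=cv2.connectedComponentsWithStats(m[y0:y1,x0:x1].astype(np.uint8))
    return sorted([(int(st[i,4]),(ce[i]+[x0,y0])) for i in range(1,n)],key=lambda t:-t[0])[:3]
for f,box in((fw,(225,325,140,220)),(fs,(280,330,280,345))):
    c=f["color"].astype(int)
    red=(c[...,2]>70)&(c[...,2]>2.5*c[...,1]);gr=(c[...,1]>c[...,2]+20)&(c[...,1]>c[...,0]+10)
    rb=blob(f,red,box);gb=blob(f,gr,box);print(rb[:1],gb)
    k=at_z(f,rb[0][1],.1517,o);G=[at_z(f,g[1],.0946,o) for g in gb[:2]];gm=np.mean(G,0)
    print("knob",k,"G",np.round(G,4),"knob-green along x",(k-gm)[:2]@ux)
kt,e=tri([ray(fw,blob(fw,(fw["color"].astype(int)[...,2]>70)&(fw["color"].astype(int)[...,2]>2.5*fw["color"][...,1]),(225,325,140,220))[0][1],o),ray(fs,blob(fs,(fs["color"].astype(int)[...,2]>70)&(fs["color"].astype(int)[...,2]>2.5*fs["color"][...,1]),(280,330,280,345))[0][1])]);print(kt,e)
E
```

```text
[(992, array([275.63608871, 183.14112903]))] [(112, array([300.60714286, 180.47321429])), (97, array([251.82474227, 181.4742268 ]))]
knob [0.419408   0.36644031 0.1517    ] G [[0.4375 0.3839 0.0946]
 [0.4231 0.3409 0.0946]] knob-green along x -0.011624573645280054
[(125, array([306.584, 295.248]))] [(37, array([295.78378378, 324.13513514])), (12, array([305.5       , 309.66666667]))]
knob [0.4180423  0.36526765 0.1517    ] G [[0.437  0.388  0.0946]
 [0.4207 0.3476 0.0946]] knob-green along x -0.009330179329634826
[0.41849537 0.36669225 0.15328821] [np.float64(0.0005554321174685581), np.float64(0.0005554321174685011)]
```

```bash
python3 -c "
from h import *
go([.442,.126,.26],[.442,.126,.16],ang=173)"
```

```text
t 9.93 tcp [0.4433 0.3609 0.2549] xang 160.34 tilt [-0.001 -0.    -1.   ] w 0.0855 F [-0.61 -0.47  0.29] M [ 0.042  0.005 -0.014] j [-0.09  0.44 -0.92  1.74  0.38  1.15  0.11]
yaw rad -0.221 alt 6.062
-> [0.442, 0.126, 0.26] tool cm [ -7.78 -22.17  -0.5 ] norm 23.5
-> [0.442, 0.126, 0.16] tool cm [-0.    0.01 10.  ] norm 10.0
```

carry_out(series="-1.9 -5.5 0 0 1;-1.9 -5.5 0 0 1;-1.9 -5.5 0 0 1;-2 -5.6 0 0 1;0 0 4.5 -0.11 1;0 0 4.5 -0.11 1;0 0 0 0 1")

```text
clock: 10.8
tcp_pos: [0.4394, 0.1259, 0.1631]
orientation: [-0.195, -3.129, 0.002]
contact_force: [-0.2, -0.2, 0.2]
grip_width: 0.0856
```

```bash
cat > tin.py <<'E'
from h import *
import sys
n=sys.argv[1];x=[float(v) for v in sys.argv[2:]]
p,R,a,o=pose();f=eyes.grab_frame('wrist');cv2.imwrite(f'pics/w{n}.png',f['color'])
c=f["color"].astype(int);lid=((c[...,0]>110)&(c[...,0]>c[...,2]-12)).astype(np.uint8)
k,l,st,ce=cv2.connectedComponentsWithStats(lid)
for i in range(1,k):
    if st[i,4]>3000:
        rc=cv2.minAreaRect(np.argwhere(l==i)[:,::-1].astype(np.float32));P=np.array([at_z(f,q,.06,o) for q in cv2.boxPoints(rc)])
        e=max([P[1]-P[0],P[2]-P[1]],key=np.linalg.norm)
        print("lid",st[i],np.round(P.mean(0),4),round(np.linalg.norm(P[1]-P[0]),3),round(np.linalg.norm(P[2]-P[1]),3),"yaw",round(np.degrees(np.arctan2(e[1],e[0])),1))
go([x[0],x[1],p[2]],[x[0],x[1],.025],ang=x[2])
E
python3 tin.py 6 .442 .126 173
```

```text
lid [  18  183   73  152 8854] [ 0.4595 -0.0644  0.06  ] 0.139 0.054 yaw 156.8
t 10.85 tcp [0.4409 0.127  0.165 ] xang 172.84 tilt [-0.003  0.    -1.   ] w 0.0854 F [ 1.03 -0.84  0.07] M [ 0.053 -0.067  0.009] j [ 0.38  0.36 -0.93  2.08  0.37  0.88  0.68]
yaw rad -0.003 alt 6.28
-> [0.442, 0.126, np.float64(0.1630665388744366)] tool cm [-0.12 -0.09  0.2 ] norm 0.2
-> [0.442, 0.126, 0.025] tool cm [-0.04  0.   13.81] norm 13.8
```

View pics/w6.png

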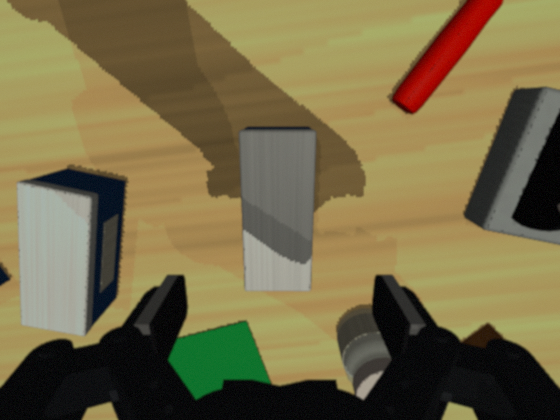

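```bash
python3 -c "
from h import *
p,R,a,o=pose();f=eyes.grab_frame('wrist')
P=np.array([at_z(f,q,.06,o) for q in [(240,129),(315,129),(312,290),(244,290)]]);print(P.round(4),P.mean(0)); e=(P[0]+P[1])/2-(P[2]+P[3])/2;print(np.degrees(np.arctan2(e[1],e[0])),np.linalg.norm(e))
go([P.mean(0)[0],P.mean(0)[1],.025],ang=np.degrees(np.arctan2(e[1],e[0])))
"
```

```text
[[0.3743 0.1069 0.06  ]
 [0.3811 0.1603 0.06  ]
 [0.5128 0.1458 0.06  ]
 [0.5056 0.0887 0.06  ]] [0.44346427 0.12544088 0.06      ]
172.91027587524198 0.13253871904019326
t 10.9 tcp [0.442  0.1276 0.1662] xang 172.84 tilt [ 0.     0.001 -1.   ] w 0.0857 F [ 0.69 -0.02  0.09] M [0.035 0.009 0.038] j [ 0.38  0.36 -0.93  2.08  0.37  0.88  0.68]
yaw rad -0.001 alt 6.282
-> [np.float64(0.4434642740202196), np.float64(0.12544088152424523), 0.025] tool cm [-0.17 -0.21 14.12] norm 14.1
```

carry_out(series="-0.1 -0.1 4 0 1;0 0 4 0 1;0 0 3 0 1;0 0 2.8 0 1;0 0 0 0 1;0 0 0 0 0.3;0 0 0 0 0.3;0 0 0 0 0.3", grip_force=70)

```text
clock: 11.9
tcp_pos: [0.4439, 0.1256, 0.0291]
orientation: [0.196, 3.132, -0.001]
contact_force: [-1.7, -0.9, 10.1]
grip_width: 0.0533
```

carry_out(series="0 0 0 0 0.3;0 0 0 0 0.3")

```text
clock: 12.15
tcp_pos: [0.4439, 0.1256, 0.0291]
orientation: [0.196, 3.132, -0.001]
contact_force: [-0.5, -1.9, 9.5]
grip_width: 0.0534
```

```bash
python3 -c "
from h import *
go()"
```

```text
t 12.15 tcp [0.4439 0.1256 0.0291] xang 172.85 tilt [ 0.003 -0.001 -1.   ] w 0.0534 F [-0.5  -1.93  9.48] M [-0.5    0.334  0.002] j [ 0.19  0.58 -0.73  2.17  0.67  0.63  0.42]
```

carry_out(series="0 0 -2 0 0.3;0 0 -4 0 0.3;0 0 -5 0 0.3;0 0 -4 0 0.3;0 0 -2 0 0.3;0 0 0 0 0.3;0 0 0 0 0.3")

```text
clock: 13.02
tcp_pos: [0.4418, 0.1251, 0.1965]
orientation: [-0.195, -3.135, 0.001]
contact_force: [-0.3, 0.0, -3.0]
grip_width: 0.0528
```

```bash
cat > feel.py <<'E'
from h import *
go()
Ms=[];Fs=[]
for i in range(4):
    _,R,_,o=pose();Ms.append(R.T@np.array(o["moment"]));Fs.append(o["contact_force"]);eyes.grab_frame("side")
print("tool M",np.mean(Ms,0).round(3),np.std(Ms,0).round(3),"F",np.mean(Fs,0).round(2))
E
python3 feel.py
```

```text
t 13.03 tcp [0.4418 0.1251 0.1965] xang 172.89 tilt [-0.001 -0.001 -1.   ] w 0.0528 F [-0.3   0.02 -2.95] M [ 0.009  0.05  -0.035] j [ 0.43  0.31 -0.97  2.05  0.32  0.94  0.73]
tool M [0.02  0.003 0.014] [0.02  0.035 0.014] F [-0.15 -0.22 -3.55]
```

carry_out(series="-6 0 0 0 0.3;-6 0 0 0 0.3;0 0 0 0 0.3;0 0 0 0 0.3;0 0 0 0 0.3;0 0 0 0 0.3")

```text
clock: 13.98
tcp_pos: [0.5608, 0.1111, 0.1974]
orientation: [-0.193, -3.136, 0.001]
contact_force: [0.6, 0.2, -3.7]
grip_width: 0.0534
```

```bash
python3 feel.py
```

```text
t 13.97 tcp [0.5608 0.1111 0.1974] xang 172.96 tilt [-0.    -0.001 -1.   ] w 0.0534 F [ 0.56  0.24 -3.73] M [ 0.04   0.051 -0.024] j [ 0.36  0.5  -0.88  1.81  0.44  1.05  0.77]
tool M [ 0.007  0.082 -0.009] [0.043 0.025 0.02 ] F [-0.07  0.   -3.85]
```

carry_out(series="6 0 0 0 0.3;3 0 0 0 0.3;0 0 0 0 0.3;0 0 0 0 0.3;0 0 0 0 0.3;0 0 0 0 0.3")

```text
clock: 14.92
tcp_pos: [0.473, 0.122, 0.1973]
orientation: [0.195, 3.135, 0.001]
contact_force: [0.8, -0.4, -4.1]
grip_width: 0.0532
```

```bash
python3 feel.py
```

```text
t 14.93 tcp [0.473  0.122  0.1973] xang 172.87 tilt [ 0.     0.001 -1.   ] w 0.0532 F [ 0.83 -0.43 -4.13] M [ 0.009 -0.098  0.057] j [ 0.42  0.36 -0.95  1.99  0.36  0.97  0.73]
tool M [-0.01  -0.081 -0.008] [0.012 0.018 0.038] F [ 0.2  -0.07 -3.97]
```

carry_out(series="-6 0 0 0 0.3;-3 0 0 0 0.3;0 0 0 0 0.3;0 0 0 0 0.3;0 0 0 0 0.3;0 0 0 0 0.3")

```text
clock: 15.88
tcp_pos: [0.561, 0.111, 0.1974]
orientation: [-0.193, -3.136, 0.001]
contact_force: [-0.7, -0.2, -4.1]
grip_width: 0.0532
```

```bash
sed -i 's/range(4)/range(8)/' feel.py; python3 feel.py
```

```text
t 15.88 tcp [0.561  0.111  0.1974] xang 172.95 tilt [-0.    -0.001 -1.   ] w 0.0532 F [-0.74 -0.16 -4.08] M [ 0.002  0.005 -0.02 ] j [ 0.37  0.5  -0.88  1.8   0.44  1.05  0.76]
tool M [-0.017  0.052  0.007] [0.019 0.024 0.021] F [ 0.1  -0.13 -3.96]
```

carry_out(series="6 0 0 0 0.3;3 0 0 0 0.3;0 0 0 0 0.3;0 0 0 0 0.3;0 0 0 0 0.3;0 0 0 0 0.3")

```text
clock: 17.02
tcp_pos: [0.473, 0.122, 0.1973]
orientation: [0.195, 3.135, 0.001]
contact_force: [0.9, 0.8, -4.1]
grip_width: 0.053
```

```bash
python3 feel.py
```

```text
t 17.02 tcp [0.473  0.122  0.1973] xang 172.87 tilt [ 0.     0.001 -1.   ] w 0.053 F [ 0.93  0.76 -4.05] M [-0.06  -0.105 -0.007] j [ 0.42  0.36 -0.96  1.99  0.36  0.97  0.73]
tool M [-0.    -0.088  0.005] [0.025 0.034 0.04 ] F [-0.15  0.11 -3.91]
```

```bash
python3 - <<'E'
from h import *
fs=eyes.grab_frame("side")
c=fs["color"].astype(int);gm=((c[...,1]>c[...,2]+25)&(c[...,1]>c[...,0]+15)).astype(np.uint8)
n,l,st,ce=cv2.connectedComponentsWithStats(gm);i=1+np.argmax(st[1:,4]);print(st[i])
P=np.array([at_z(fs,q[::-1],.003) for q in np.argwhere(l==i)]).astype(np.float32)
print(cv2.minAreaRect(P[:,:2].copy()))
go([.635,.014,.2])
E
```

```text
[220 228  37  31 967]
((0.632347047328949, 0.014380335807800293), (0.09861042350530624, 0.13999168574810028), 9.405478477478027)
t 17.48 tcp [0.4723 0.122  0.1973] xang 172.91 tilt [-0. -0. -1.] w 0.0531 F [-0.53  0.69 -3.65] M [-0.01  -0.094 -0.078] j [ 0.42  0.36 -0.96  1.99  0.36  0.97  0.73]
-> [0.635, 0.014, 0.2] tool cm [-17.48  -8.71  -0.27] norm 19.5
```

carry_out(series="-1.5 -0.8 -0.3 0 0.3;-2.7 -1.3 0 0 0.3;-3.2 -1.6 0 0 0.3;-3.2 -1.6 0 0 0.3;-3 -1.5 0 0 0.3;-2.3 -1.1 0 0 0.3;-1.4 -0.8 0 0 0.3;0 0 0 0 0.3")

```text
clock: 18.48
tcp_pos: [0.634, 0.0128, 0.1999]
orientation: [-0.198, -3.135, 0.0]
contact_force: [-0.8, 0.3, -3.7]
grip_width: 0.0528
```

carry_out(series="0 0 0 0 0.3;0 0 0 0 0.3;0 0 0 0 0.3;0 0 0 0 0.3")

```text
clock: 18.98
tcp_pos: [0.6331, 0.0145, 0.2005]
orientation: [0.194, 3.135, -0.0]
contact_force: [-0.3, -0.2, -4.0]
grip_width: 0.0534
```

```bash
python3 feel.py; python3 - <<'E'
from h import *
go([.633,.014,.2])
fs=eyes.grab_frame("side");ft=eyes.grab_frame("top")
cv2.imwrite("pics/s9.png",fs["color"]);cv2.imwrite("pics/t9.png",ft["color"])
for q in ["tin_a_center"]:
    print([ [np.round(m["uv"],1),round(m["confidence"],2)] for f in(fs,ft) for m in spotter.mark_of(f,q)])
print(proj(fs,np.array([.633,.014,.2])),proj(ft,np.array([.633,.014,.2])))
E
```

```text
t 18.98 tcp [0.6331 0.0145 0.2005] xang 172.93 tilt [ 0. -0. -1.] w 0.0534 F [-0.32 -0.18 -3.98] M [ 0.061 -0.007 -0.035] j [ 0.47  0.58 -0.84  1.66  0.47  1.12  0.95]
tool M [-0.019 -0.026  0.003] [0.019 0.029 0.031] F [-0.1   0.19 -3.7 ]
t 19.38 tcp [0.6333 0.0142 0.2003] xang 172.9 tilt [ 0. -0. -1.] w 0.0532 F [-0.52 -0.76 -3.83] M [-0.02  -0.    -0.025] j [ 0.47  0.58 -0.84  1.66  0.47  1.12  0.95]
-> [0.633, 0.014, 0.2] tool cm [ 0.03 -0.03  0.03] norm 0.0
[[array([308.4, 195.9]), 0.66], [array([325.9, 238.1]), 0.61]]
[233.01591333 181.15856425] [255.4253041  167.50711392]
```

View pics/s9.png

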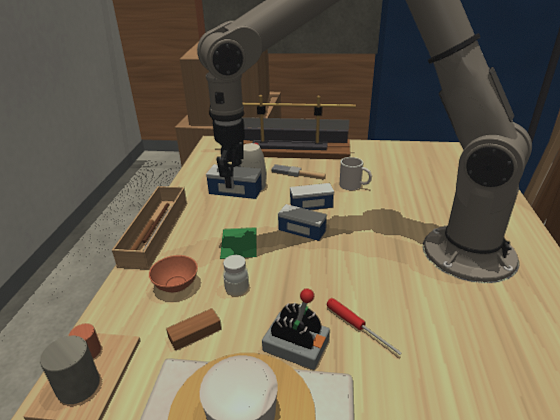

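View pics/t9.png

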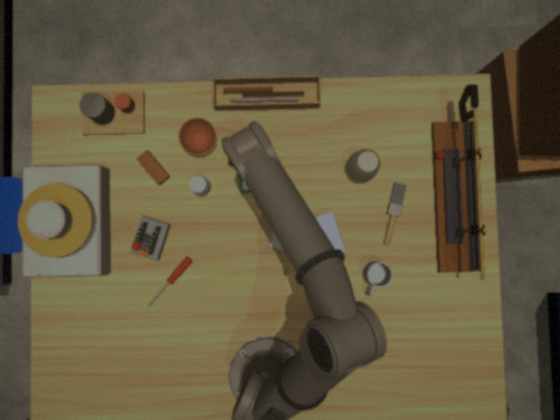

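carry_out(series="-6 0 0 0 0.3;0 0 0 0 0.3;0 0 0 0 0.3;0 0 0 0 0.3;6 0 0 0 0.3;0 0 0 0 0.3;0 0 0 0 0.3;0 0 0 0 0.3")

```text
clock: 20.58
tcp_pos: [0.6343, 0.0141, 0.2011]
orientation: [0.195, 3.134, 0.0]
contact_force: [-0.6, 0.3, -3.9]
grip_width: 0.0534
```

```bash
sed -i 's/range(8)/range(12)/' feel.py;python3 feel.py
```

```text
t 20.57 tcp [0.6343 0.0141 0.2011] xang 172.86 tilt [ 0.002  0.    -1.   ] w 0.0534 F [-0.56  0.27 -3.9 ] M [ 0.054 -0.055 -0.008] j [ 0.47  0.58 -0.84  1.65  0.47  1.12  0.95]
tool M [-0.003 -0.084 -0.002] [0.026 0.033 0.032] F [ 0.09 -0.09 -3.73]
```

carry_out(series="6 0 0 0 0.3;0 0 0 0 0.3;0 0 0 0 0.3;0 0 0 0 0.3;-6 0 0 0 0.3;0 0 0 0 0.3;0 0 0 0 0.3;0 0 0 0 0.3")

```text
clock: 22.18
tcp_pos: [0.6329, 0.0146, 0.2004]
orientation: [-0.194, -3.135, -0.0]
contact_force: [-0.2, 0.2, -3.1]
grip_width: 0.053
```

```bash
python3 feel.py
```

```text
t 22.18 tcp [0.6329 0.0146 0.2004] xang 172.93 tilt [-0.  0. -1.] w 0.053 F [-0.2   0.18 -3.13] M [ 0.025  0.102 -0.008] j [ 0.47  0.58 -0.84  1.66  0.48  1.12  0.94]
tool M [-0.007  0.078  0.001] [0.03  0.031 0.033] F [-0.12 -0.26 -3.4 ]
```

carry_out(series="0 0 0 0 0.3;0 0 0 0 0.3;0 0 0 0 0.3;0 0 0 0 0.3;0 0 0 0 0.3;0 0 0 0 0.3;0 0 0 0 0.3;0 0 0 0 0.3")

```text
clock: 23.78
tcp_pos: [0.6333, 0.0143, 0.2003]
orientation: [0.194, 3.136, 0.0]
contact_force: [-0.3, 0.5, -3.4]
grip_width: 0.0536
```

```bash
python3 - <<'E'
from h import *
go([.633,.014,.2]);fs=eyes.grab_frame("side");p,R,a,o=pose();fw=eyes.grab_frame("wrist")
im=cv2.resize(fs["color"][130:230,185:285],None,fx=5,fy=5,interpolation=2)
# expected tin corners for a level tin at TCP
ax=np.array([np.cos(np.radians(a)),np.sin(np.radians(a)),0]);ay=np.array([-ax[1],ax[0],0])
for sx in(-1,1):
  for sy in(-1,1):
    for z in(-.03,.03):
      q=(proj(fs,p+sx*.065*ax+sy*.027*ay+[0,0,z])-[185,130])*5;cv2.circle(im,tuple(int(v) for v in q),4,(0,255,255),1)
l=cv2.resize(fs["color"][270:370,250:350],(500,500),interpolation=2)
cv2.imwrite("pics/end.png",np.hstack([im,l])[:, :800]);cv2.imwrite("pics/endw.png",fw["color"])
E
```

```text
t 23.77 tcp [0.6333 0.0143 0.2003] xang 172.91 tilt [ 0.  0. -1.] w 0.0536 F [-0.33  0.49 -3.38] M [-0.034  0.058 -0.022] j [ 0.47  0.58 -0.84  1.66  0.48  1.12  0.94]
-> [0.633, 0.014, 0.2] tool cm [ 0.02 -0.03  0.03] norm 0.1
```

View pics/end.png

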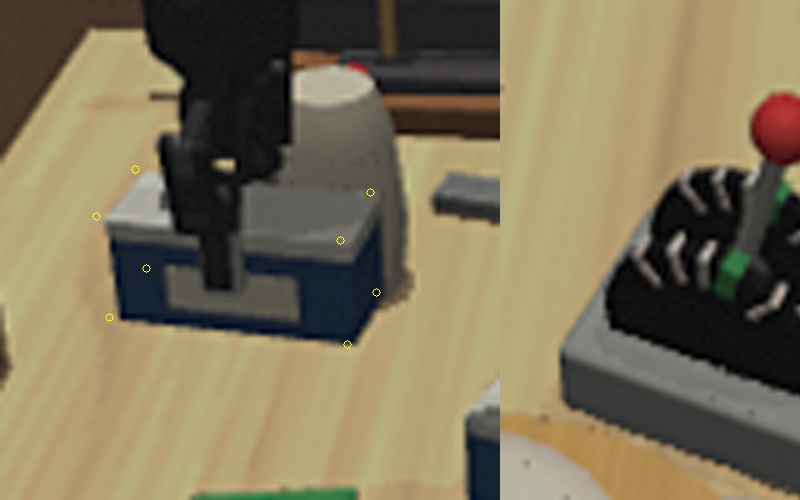

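View pics/endw.png

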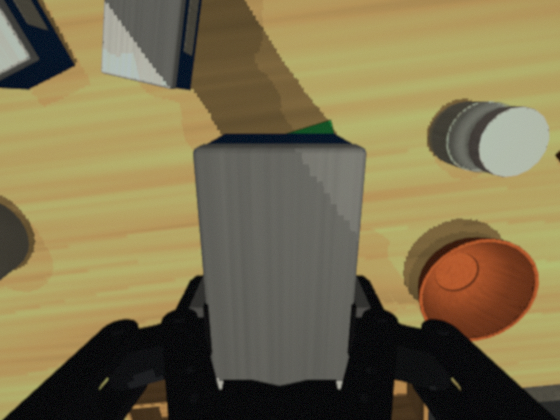

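```bash
python3 -c "
from h import *
print(r.hand_in())"
```

```text
the job is handed in; nothing more can be done
None
```

I brought the speed lever back to its idle mark, found the rattling tin on the first try, and handed in while holding it over the mat.

- **Lever:** It now measures about 0.48 rad by the wrist camera and slightly more by the side camera. The target is 0.45 ± 0.1 rad, and the final side picture shows it at the green marks.
- **Tin:** The first tin I picked up, the one nearest the lever, is the rattling one. Jerking it along its length swung the moment about its width by 0.14 to 0.16 N m, as the ball moving between ends should (0.157). A repeat at one spot over the mat gave −0.084 and +0.078 N m.
- **One odd reading:** Twice the moment read near zero, just after the first lift and after the gentle carry to the mat. I took that as the ball resting mid-tin.
- **Other tins:** I never touched the other two, so there was nothing to put back.
- **Final hold:** The tool is at (0.633, 0.014, 0.200) m, over the mat centre I measured at (0.633, 0.014). It points straight down, and the tin looks level in the side picture. The predicted corners of the tin differ from the picture by about 2 pixels, or a few mm.
- **Time:** The job took about 24 s.

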